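# Fit the idler wheel and hold the belt tensioner back

## Task

Get the edge sander ready for a new belt: fit the idler wheel, the middle-sized one of the three loose wheels, over the pin on the tensioner arm so that it sits flat down on the arm, and let go of it. Then, with the gripper on the arm itself, push the sprung arm back past its ratchet click and a little farther, clear of the pawl, and finish while still holding it there, so that the gripper and not the pawl carries the spring. Leave everything else on the bench where it is.

Things in the scene. Friction and masses are not known exactly. Their poses are not given: they have to be found in the camera images.
- sander: bench edge sander, fixed: grey base plate 330 x 265 mm, 12 mm thick, rubber drive drum 88 mm across, top 96 mm above the table, at (0.175, -0.10) m in this frame; a bearing box 62 mm high and the pawl guide 48 mm high stand on its +x side. Origin: on the tensioner arm's vertical hinge axis, at table level; z up, x roughly away from the robot
- tensioner (a joint): angle of the sprung arm about the sander's z axis, rad: 0 at rest, grows as it is pushed back (tip towards the sander's +x and the drum), end stop 0.63. A steel bar 30 mm wide, top 50 mm above the table, along the sander's -y turned by (angle - 0.30). Push at the post: 3 N at rest, a peak of 14 to 17 N at 0.14, 5 to 7 N on to 0.45, then free of the pawl 9 N at 0.47 to 11 N at 0.60
- pawl (a joint): lift of the steel pawl slider in its guide beside the hub, m: 0 at rest; a tooth on the hub lifts it about 0.004 while the arm is between 0.14 and 0.45 rad, most at 0.28; from 0.46 on it has dropped in behind the tooth (0 again: the click). If the arm is let go after that, it comes to rest on the pawl at about 0.43. The pawl moves by itself
- pin_seat (a point): foot of the plain upright pin on the tensioner arm, on the pin's axis at the arm's top face (50 mm above the table), 88 mm from the hinge axis; the pin is 14 mm in diameter, tapered at its end, 36 mm tall. z up, -y points along the arm to its tip
- post_top (a point): centre of the top of the upright round post near the arm's tip, 165 mm from the hinge axis: 16 mm in diameter, from the arm's top face (50 mm above the table) up to 112 mm. The arm is pushed back by this. z up, -y points along the arm away from the hinge
- idler: idler wheel, the middle-sized one of three loose plain metal wheels: 52 mm across, 30 mm high, 150 g, bore 20 mm all through, lying flat with its bore upright; origin at the centre of its underside, z along the bore
- wheel_large: the large one of three loose plain metal wheels, 74 mm across, 30 mm high, lying flat; origin at the centre of its underside; not needed
- wheel_small: the small one of the three wheels, 34 mm across, 24 mm high, lying flat; origin at the centre of its underside; not needed
- briar: loose block of dark briar wood 65 x 42 x 40 mm, origin under its centre; not needed
- screwdriver: loose screwdriver lying on the table; not needed
- brush: loose brush lying on the table; not needed
- wax: loose amber jar 60 mm across, 55 mm high, origin under its centre; not needed

How it is judged:
By the outcome, as a careful person would: the job done as asked, in the order asked, and still so for the second after the job is handed in, while the arm keeps its last pose, push and grip.
It also fails if it takes over 51 s, if anything falls off the work surface, if the arm or the gripper's body presses on something with over 40 N, if the wrist force passes 120 N, or if a joint passes its speed limit or range.

## Robot

A 6-joint arm with a two-finger parallel gripper is mounted at the origin on the work surface. World frame = base frame: x ahead of the robot, y to its left, z up, the work surface at z = 0. Lengths are in m, angles in rad, forces in N, time in s.
With the tool pointing down it reaches from about 0.25 to 0.775 m from the base axis. Payload 4 kg.
Tool frame: the origin (TCP) lies at the very end of the fingers, on their centre line; the grasp point (between the pads) lies 19 mm behind it (robot.pinch_z is the distance from the TCP to the grasp point, in m); z points along the fingers, y is the line along which they close (so a half turn about z gives the same grasp; the last joint's range is limited). The gripper opens to 94 mm and grips with 3 to 60 N. Pads are 16 mm wide; open, the fingers measure 119 mm over their backs; the gripper's body (75 mm by 177 mm) begins 78 mm behind the grasp point.
Start: joints at [-1.388, 0.087, 1.371, -0, 1.684, -0.103], TCP at [0.155, -0.528, 0.206] pointing down, gripper open.
Joint ranges: [-3.1, 3.1], [-0.76, 2.03], [0.27, 2.55], [-1.08, 4.22], [0.17, 2.65], [-2.57, 2.57]. Speed limits (rad/s): [2.79, 2.79, 3.14, 3.14, 3.14, 3.14].

## Interface

Orientations are given as [roll, pitch, yaw] about the fixed x, y, z axes, in that order (R = Rz(yaw) Ry(pitch) Rx(roll)).
In Python, from bench import robot gives the robot as it stands.
- The arm moves only by the tool arm_command, never from a script. Its argument "targets" is one flat list of numbers, 7 for each row, row after row: the turn, a rotation vector about the tool's x, y, z in degrees, then the shift along the tool's x, y, z in mm, then the closure, from -1 (fully open) to 1 (shut). In form: [ax, ay, az, x, y, z, hand, ax, ay, az, x, y, z, hand, ...]. A call has 1 to 20 rows; each row is the pose to reach, as a shift and turn from the pose commanded when the call began, along the tool's axes at that moment; what a row does not reach only later rows make up. A row lasts 1/10 s, in which the tool goes at most 50 mm and 8.59 degrees, less where a joint would pass 70% of its speed; a pose out of reach is approached as far as the arm can. A call with a gripper value outside its range is refused whole. The fingers move at their own pace and stop on an object; the grip force is fixed at half the most. Time passes only in rows, so rows that repeat a pose let the fingers close. It gives the time, the measured TCP pose, the force, the opening and the grip force at its end, in the units of the state.
- robot.get_obs(): the state, without advancing time (a new reading comes with each control period).
- robot.snapshot(name): name is "side" or "top" or "wrist"; returns a dict with "color" (480x640x3 uint8, red, green, blue), "range_z" (480x640 float32, m along the optical axis (not along the pixel's ray), 0 where there is no reading), "fx", "fy", "cx", "cy" (pixels), "dist_coeffs" ([k1, k2, p1, p2, k3] as OpenCV has them; the pictures are not rectified), "T" (4x4, takes a point from camera to world coordinates); the wrist camera has in their place "T_tool_cam" (4x4, takes a point from camera to tool coordinates, whose origin is the TCP and whose axes are the flange's). Camera axes: x right, y down, z forward; pixel columns grow to the right and rows downward; lengths in m; the calibration is good to about 2 mm. A picture is of the moment at which its call begins: read the wrist's pose just before it.
- robot.close_job(): hands the job in; it is judged then, once.
The state is a dict: "time": time; "joint_positions": joint angles; "qvel": joint speeds; "joint_torque": joint torques, N m; "tool_pos": TCP position; "ee_rot": TCP orientation; "wrist_force": force on the tool from outside, world axes, zero at the start; "wrist_torque": the same for the moment, N m; "width": finger opening in m; "finger_force": force on a finger pad.
Only numpy, scipy, OpenCV 4.12 (cv2) and the standard library are available. Lean on these libraries where they do the work, as an engineer would, in place of code of your own. Each camera call takes 0.05 s, during which the arm holds its last target. There are 200 camera calls.

## Working session

There is one attempt and no reset: what is moved stays moved. The work goes in short steps, Python scripts to look and compute and a tool call to move; the robot and the scene stay as the last step left them, time stands still between calls to the robot, and variables do not carry over. Pictures are saved under pics/ and viewed, at most 10 in all, crops included, and the job is handed in when it is done.

Besides the shell and the picture viewer there is one more tool, called as name(argument=value, ...) on one line, values as JSON. arm_command: Moves the arm, as the interface text tells. Its arguments: {"type":"object","properties":{"targets":{"type":"array"}},"required":["targets"]}

```bash
mkdir -p pics; cat > h.py <<'E'
import numpy as np, cv2, pickle
from bench import robot
from scipy.spatial.transform import Rotation as R
def snap(n):
    s=robot.snapshot(n); pickle.dump(s,open(f'{n}.pkl','wb')); return s
def cloud(s,T=None):
    T=s["T"] if T is None else T
    h,w=s["range_z"].shape
    u,v=np.meshgrid(np.arange(w),np.arange(h))
    K=np.array([[s["fx"],0,s["cx"]],[0,s["fy"],s["cy"]],[0,0,1.]])
    p=cv2.undistortPoints(np.stack([u,v],-1).reshape(-1,1,2).astype(np.float64),K,np.array(s["dist_coeffs"],float)).reshape(h,w,2)
    z=s["range_z"]; P=np.dstack([p[...,0]*z,p[...,1]*z,z])
    W=P@T[:3,:3].T+T[:3,3]; W[z==0]=np.nan
    return W
E
python3 - <<'E'
from h import *
o=robot.get_obs(); print({k:np.round(v,3) for k,v in o.items()})
for n in("top","side"):
    s=snap(n); cv2.imwrite(f'pics/{n}0.png',s["color"][...,::-1]); print(n,np.round(s["T"],3).tolist(),s["fx"])
E
```

```text
{'time': np.float64(0.0), 'joint_positions': array([-1.388,  0.088,  1.372,  0.   ,  1.684, -0.103]), 'qvel': array([-0.001,  0.001,  0.001,  0.   , -0.001,  0.   ]), 'joint_torque': array([ 0.0000e+00, -3.4018e+01, -3.0243e+01,  7.2000e-02,  3.3000e-02,
       -0.0000e+00]), 'tool_pos': array([ 0.155, -0.527,  0.204]), 'ee_rot': array([-3.139, -0.   ,  0.286]), 'wrist_force': array([-0.437,  0.07 , -0.243]), 'wrist_torque': array([-0.048, -0.007, -0.013]), 'finger_force': np.float64(0.0), 'width': np.float64(0.094)}
top [[0.02, -0.984, 0.178, 0.276], [-1.0, -0.018, 0.013, -0.002], [-0.009, -0.178, -0.984, 1.411], [0.0, 0.0, 0.0, 1.0]] 531.9978107266267
side [[0.924, -0.233, 0.304, 0.081], [-0.382, -0.523, 0.762, -1.071], [-0.018, -0.82, -0.572, 0.901], [0.0, 0.0, 0.0, 1.0]] 561.3550006347956
```

View pics/top0.png

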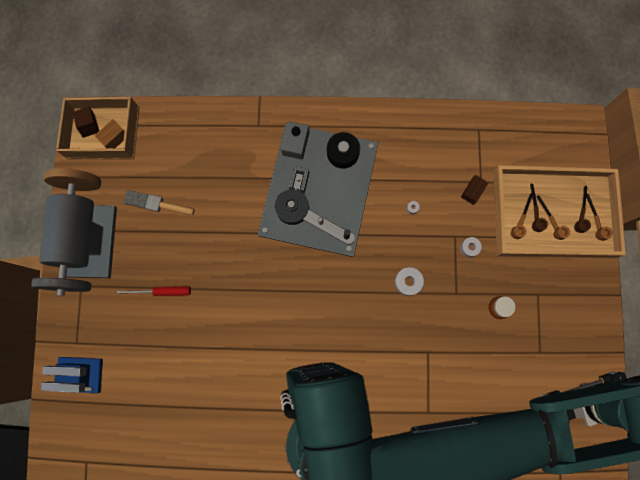

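View pics/side0.png

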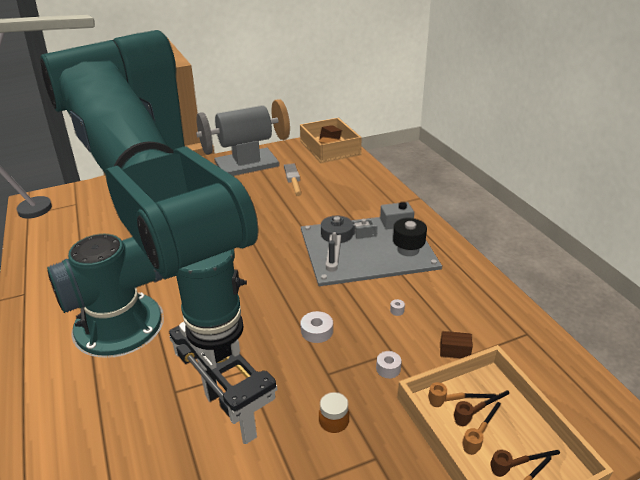

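The top view shows the idler at about (472,247), the large wheel at (409,281) and the small one at (413,207). The hub is at (291,204), the arm runs to the post at about (348,237), and the drum is at (343,149). The side view agrees.

```bash
python3 - <<'E'
from h import *
s=pickle.load(open('top.pkl','rb')); W=cloud(s)
def circ(u,v,r,z0,z1,name):
    m=np.zeros(W.shape[:2],bool); m[v-r:v+r+1,u-r:u+r+1]=1
    m&=(W[...,2]>z0)&(W[...,2]<z1); p=W[m]
    c,rad=cv2.minEnclosingCircle(p[:,:2].astype(np.float32))
    print(name,np.round(c,4),'dia',round(2*rad,4),'z',np.round(np.median(p[:,2]),4),'mean',np.round(p.mean(0),4),len(p)); return np.array(c)
print('table',np.round(np.nanmedian(W[300:340,200:280,2]),4))
circ(472,247,14,.02,.04,'idler'); circ(409,281,18,.02,.04,'large'); circ(413,207,10,.015,.035,'small')
d=circ(343,149,20,.085,.105,'drum')
h=circ(291,204,20,.035,.075,'hub')
circ(348,237,8,.09,.12,'post')
circ(321,220,9,.06,.1,'pin')
sub=W[195:245,270:360,2]*1000
print('heights along arm');
for v in range(208,246,2): print(v,np.round(W[v,300:360:2,2]*1000).astype(int).tolist())
v=d-h; print('dist',np.linalg.norm(v),'exp',np.hypot(.175,.10),'yaw',np.arctan2(v[1],v[0])-np.arctan2(-.10,.175))
im=s["color"][180:260,260:370,::-1]; cv2.imwrite('pics/arm.png',cv2.resize(im,None,fx=6,fy=6,interpolation=cv2.INTER_CUBIC))
E
```

```text
table -0.0001
idler [ 0.5202 -0.3744] dia 0.0536 z 0.0297 mean [ 0.5195 -0.3734  0.0295] 267
large [ 0.4254 -0.2089] dia 0.0751 z 0.0299 mean [ 0.4249 -0.2084  0.0298] 563
small [ 0.6263 -0.2221] dia 0.0346 z 0.0237 mean [ 0.6264 -0.2213  0.0237] 113
drum [ 0.7673 -0.0287] dia 0.0899 z 0.0889 mean [ 0.7669 -0.0294  0.0896] 734
hub [0.6209 0.0874] dia 0.1241 z 0.0555 mean [0.6165 0.0991 0.0553] 1073
post [ 0.5364 -0.0408] dia 0.0158 z 0.1109 mean [ 0.535  -0.0403  0.1099] 38
pin [0.5731 0.0262] dia 0.0142 z 0.0813 mean [0.5714 0.0266 0.0801] 31
heights along arm
208 [58, 55, 56, 55, 56, 14, 15, 14, 11, 9, 12, 16, 5, 14, 13, 4, 11, 8, 13, 11, -9223372036854775808, 17, 15, 14, 6, 15, 12, 8, 15, 15]
210 [55, 58, 52, 57, 54, 49, 16, 12, 13, 15, 9, 17, 7, 11, 14, 8, 14, 12, 11, 15, 8, 10, 14, 11, 16, 10, 12, 8, 13, 19]
212 [61, 57, 55, 60, 48, 53, -9223372036854775808, 15, 18, 13, 11, 13, 5, 10, 9, 11, 14, 12, 7, 9, 19, 12, 14, 10, 11, 10, 17, 15, 12, 16]
214 [53, 61, 59, 53, 51, 47, 51, 51, 48, 14, 9, 13, 14, 13, 10, 7, 12, 15, 14, 17, 10, 9, 13, 14, 11, 13, 17, 10, 10, 11]
216 [59, 61, 5
[... 1275 characters left out ...]
, 8, 10, 13, 10, 12, 9, 14, 12, 10, 47, 51, 48, 45, 53, 78, 96, 90, 50, 49, 11, 15, 4]
238 [10, 18, 10, 12, 7, 10, 7, 12, 14, 14, 13, 10, 12, 11, 16, 6, 10, 17, 39, 44, 49, 48, 55, 68, 54, 44, 50, 56, 11, -1]
240 [15, 18, 9, 18, 16, 14, 16, 17, 9, 12, 11, 16, 16, 12, 5, 12, 11, 15, 12, 16, 48, 46, 53, 53, 53, 54, 47, 11, 11, 6]
242 [11, 8, 10, 11, 8, 13, 16, 12, 12, 13, 4, 10, 9, 11, 11, 11, 13, 11, 11, 11, 7, 11, 52, 50, 53, 51, 52, 10, 9, -2]
244 [16, 12, 12, 11, 18, 9, 7, 11, 17, 16, 14, 12, 15, 10, 13, 14, 9, 14, 9, 18, 10, 7, 15, 8, 41, 9, 14, 11, 11, -2]
dist 0.1868575072067312 exp 0.20155644370746373 yaw -0.15116858186129856<stdin>:16: RuntimeWarning: invalid value encountered in cast
```

View pics/arm.png

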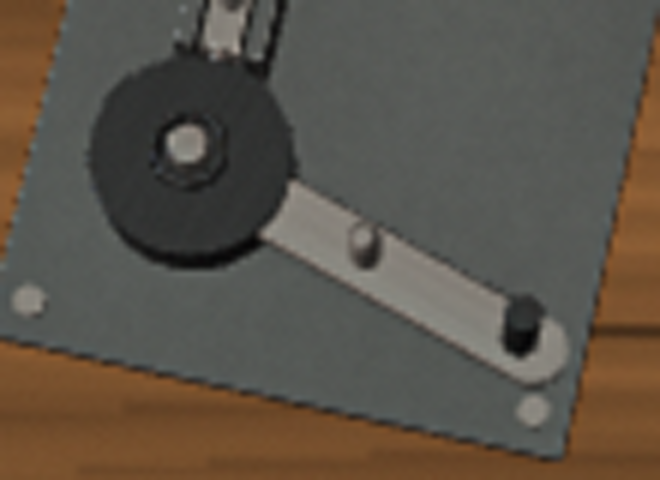

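The geometry is consistent. Hinge ≈ (0.615, 0.103), yaw ≈ -0.196, drum distance 0.2014 m and pin–post 76 mm all match the sizes given. I'll move above the idler with the fingers set across the arm's direction (yaw 1.075).

arm_command(targets=[0,0,-5,40,-5,0,-1,0,0,-10,80,-9,0,-1,0,0,-15,120,-14,0,-1,0,0,-20,165,-19,0,-1,0,0,-25,210,-24,0,-1,0,0,-30,255,-29,0,-1,0,0,-35,300,-34,0,-1,0,0,-40,345,-39,0,-1,0,0,-45.2,380,-43,0,-1,0,0,-45.2,393,-45,0,-1,0,0,-45.2,393,-45,0,-1,0,0,-45.2,393,-45,0,-1])

```text
time: 1.3
tool_pos: [0.5184, -0.3743, 0.2051]
ee_rot: [-3.14, 0.001, 1.073]
wrist_force: [0.8, 0.1, 0.1]
width: 0.094
finger_force: 0.0
```

```bash
cat >> h.py <<'E'
def wristcloud():
    o=robot.get_obs(); s=snap("wrist"); T=np.eye(4)
    T[:3,:3]=R.from_euler('xyz',o["ee_rot"]).as_matrix(); T[:3,3]=o["tool_pos"]
    return o,s,cloud(s,T@s["T_tool_cam"])
def fit(W,c,r,z0,z1):
    for _ in range(3):
        d=np.hypot(W[...,0]-c[0],W[...,1]-c[1]); m=(d<r)&(W[...,2]>z0)&(W[...,2]<z1); p=W[m]
        if len(p)<5: return None
        cc,rad=cv2.minEnclosingCircle(p[:,:2].astype(np.float32)); c=np.array(cc)
    return np.round(c,4),round(2*rad,4),np.round(np.median(p[:,2]),4),np.round(p.mean(0),4),len(p)
E
python3 - <<'E'
from h import *
o,s,W=wristcloud(); print(o["tool_pos"],o["ee_rot"],o["time"]); print(np.round(s["T_tool_cam"],3).tolist(),s["fx"])
print(fit(W,[.52,-.374],.045,.022,.04)); cv2.imwrite('pics/w1.png',s["color"][...,::-1])
E
```

```text
[ 0.51838329 -0.37429213  0.20508574] [-3.14032361e+00  8.18976814e-04  1.07300567e+00] 1.3
[[0.0, -0.96, -0.279, 0.08], [1.0, 0.0, 0.0, -0.001], [-0.0, -0.279, 0.96, -0.179], [0.0, 0.0, 0.0, 1.0]] 345.7383515653533
(array([ 0.5192, -0.3761]), 0.0518, np.float64(0.0295), array([ 0.5196, -0.3751,  0.0293]), 1610)
```

View pics/w1.png

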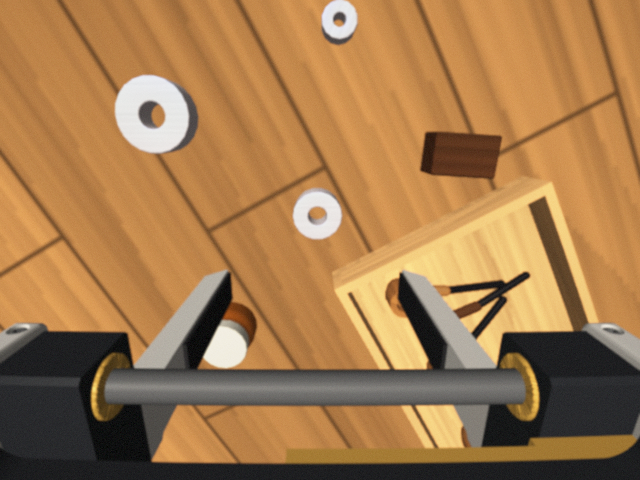

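The wheel is at (317,214), centred between the fingers, with the tray and briar clear of them. The fit is 51.8 mm across with its top at 29.5 mm, which agrees. Lower and grip.

arm_command(targets=[0,0,0,-1,1,40,-1,0,0,0,-1,1,80,-1,0,0,0,-1,1,120,-1,0,0,0,-1,1,150,-1,0,0,0,-1,1,175,-1,0,0,0,-1,1,190,-1,0,0,0,-1,1,198,-1,0,0,0,-1,1,198,-1,0,0,0,-1,1,198,0.3,0,0,0,-1,1,198,1,0,0,0,-1,1,198,1,0,0,0,-1,1,198,1,0,0,0,-1,1,198,1,0,0,0,-1,1,198,1,0,0,0,-1,1,198,1,0,0,0,-1,1,198,1])

```text
time: 2.95
tool_pos: [0.5201, -0.3752, 0.0077]
ee_rot: [3.141, -0.0, 1.075]
wrist_force: [1.0, -0.4, 1.0]
width: 0.0504
finger_force: 30.0
```

Gripped. Lift, then carry to a viewing spot short of the pin.

arm_command(targets=[0,0,0,0,0,-20,1,0,0,0,0,0,-50,1,0,0,0,0,0,-85,1,0,0,0,0,0,-120,1,0,0,0,20,-10,-150,1,0,0,0,55,-26,-170,1,0,0,0,90,-43,-175,1,0,0,0,125,-60,-175,1,0,0,0,160,-77,-175,1,0,0,0,195,-94,-175,1,0,0,0,230,-111,-175,1,0,0,0,260,-126,-175,1,0,0,0,285,-138,-175,1,0,0,0,298,-144,-175,1,0,0,0,298,-144,-175,1,0,0,0,298,-144,-175,1,0,0,0,298,-144,-175,1])

```text
time: 4.65
tool_pos: [0.535, -0.0458, 0.1822]
ee_rot: [-3.142, 0.001, 1.073]
wrist_force: [0.2, 0.5, -2.6]
width: 0.0503
finger_force: 30.0
```

```bash
python3 - <<'E'
from h import *
o,s,W=wristcloud(); print(o["tool_pos"],o["ee_rot"],o["time"],o["width"])
a=o["tool_pos"]
print('pin',fit(W,[.573,.026],.02,.06,.1)); print('pintop',fit(W,[.573,.026],.02,.078,.1))
# held wheel
print('wheel',fit(W,a[:2],.04,a[2]-.0+.012,a[2]+.035), fit(W,a[:2],.04,a[2]-.015,a[2]+.035))
m=(np.abs(W[...,2]-.05)<.006)&(np.hypot(W[...,0]-.573,W[...,1]-.026)<.05); p=W[m][:,:2]
c=p.mean(0); print('armdir',c,np.linalg.svd(p-c,full_matrices=False)[2][0],len(p))
cv2.imwrite('pics/w2.png',s["color"][...,::-1])
E
```

```text
[ 0.53499489 -0.04584977  0.18222579] [-3.14153748e+00  9.04209693e-04  1.07302841e+00] 4.65 0.05033629537527488
pin (array([0.5725, 0.0249]), 0.0137, np.float64(0.0838), array([0.5728, 0.0257, 0.0834]), 252)
pintop (array([0.5725, 0.0249]), 0.0137, np.float64(0.0838), array([0.5728, 0.0257, 0.0834]), 252)
wheel (array([ 0.538 , -0.0384]), 0.0747, np.float64(0.204), array([ 0.5353, -0.0436,  0.204 ]), 8319) (array([ 0.538 , -0.0385]), 0.0747, np.float64(0.2038), array([ 0.5358, -0.0427,  0.2011]), 9982)
armdir [0.57413408 0.02836203] [-0.48146858 -0.87646335] 3815
```

View pics/w2.png

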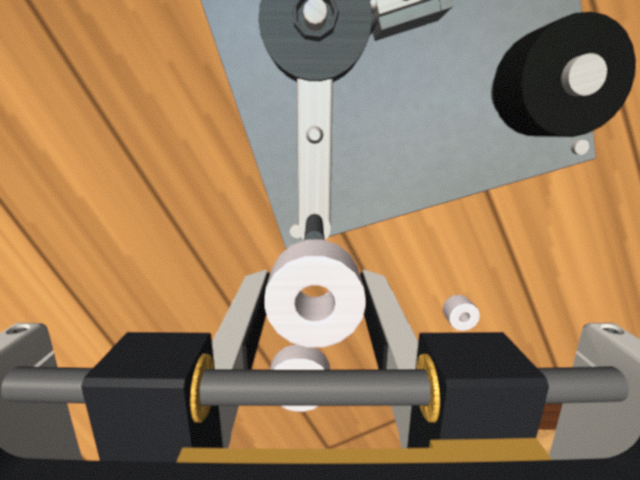

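The pin at (314,134) is clear, and the wheel is level in the fingers with its bore top near (315,295). I'll measure the held wheel's centre in tool axes, and the pin relative to it.

```bash
python3 - <<'E'
from h import *
s=pickle.load(open('wrist.pkl','rb')); P=cloud(s,s["T_tool_cam"])  # tool frame
# intersect pixel rays with plane tool z=-22mm (wheel top), using bright top-face mask
s2=dict(s); C=s["T_tool_cam"][:3,3]; D=P-C; Q=C+D*((-0.022-C[2])/D[...,2])[...,None]
m=(np.abs(P[...,2]+.022)<.004)&(s["color"].min(2)>185)&(np.abs(P[...,1])<.03)&(np.abs(P[...,0])<.04)
m=cv2.morphologyEx(m.astype(np.uint8),cv2.MORPH_CLOSE,np.ones((3,3)))
cs,h=cv2.findContours(m,cv2.RETR_CCOMP,cv2.CHAIN_APPROX_NONE)
for c,hh in zip(cs,h[0]):
    if len(c)<40: continue
    q=Q[c[:,0,1],c[:,0,0],:2]; q=q[np.isfinite(q).all(1)]
    A=np.c_[2*q,np.ones(len(q))]; x=np.linalg.lstsq(A,(q**2).sum(1),rcond=None)[0]
    print('hole' if hh[3]>=0 else 'outer',len(c),np.round(x[:2]*1000,2),'dia',2000*np.sqrt(x[2]+x[0]**2+x[1]**2),'box',np.round(q.min(0)*1000,1),np.round(q.max(0)*1000,1))
mp=(np.abs(P[...,0]-.08)<.02)&(np.abs(P[...,1])<.02)&(np.abs(P[...,2]-.098)<.006)
q=P[mp]; print('pin',np.round(q.mean(0)*1000,1),cv2.minEnclosingCircle(q[:,:2].astype(np.float32)),q[:,2].min())
E
```

```text
outer 273 [-0.11 -0.95] dia 50.26420040119547 box [-25.3 -25.7] [25.5 24.1]
hole 110 [-0.01 -1.07] dia 20.35903797609636 box [-10.  -11.6] [9.9 9.5]
pin [81.  -1.  98.7] ((0.08016151934862137, -0.0008205196354538202), 0.006859400309622288) 0.09534477911758293
```

Wheel centre is (0, -1) mm and pin (80.5, -1) mm in tool axes. So shift +80.5 mm along tool x and lower onto the pin.

arm_command(targets=[0,0,0,25,0,0,1,0,0,0,50,0,0,1,0,0,0,72,0,0,1,0,0,0,80.5,0,10,1,0,0,0,80.5,0,35,1,0,0,0,80.5,0,60,1,0,0,0,80.5,0,75,1,0,0,0,80.5,0,80,1,0,0,0,80.5,0,85,1,0,0,0,80.5,0,90,1,0,0,0,80.5,0,95,1,0,0,0,80.5,0,100,1,0,0,0,80.5,0,105,1,0,0,0,80.5,0,105,1])

```text
time: 6.1
tool_pos: [0.5728, 0.0263, 0.0766]
ee_rot: [-3.14, 0.001, 1.075]
wrist_force: [-0.2, 0.0, -3.6]
width: 0.0503
finger_force: 30.0
```

No contact force, and the wheel is about 17 mm down the pin. Lower the rest and release.

arm_command(targets=[0,0,0,0,0,5,1,0,0,0,0,0,10,1,0,0,0,0,0,13,1,0,0,0,0,0,15,1,0,0,0,0,0,16.5,1,0,0,0,0,0,18,1,0,0,0,0,0,18,1])

```text
time: 6.8
tool_pos: [0.5733, 0.0263, 0.0593]
ee_rot: [-3.141, 0.0, 1.075]
wrist_force: [0.9, 0.5, -1.8]
width: 0.0503
finger_force: 30.0
```

arm_command(targets=[0,0,0,0,0,0.5,0.5,0,0,0,0,0,0.5,0.2,0,0,0,0,0,0,0,0,0,0,0,0,0,-0.5,0,0,0,0,0,0,-0.5,0,0,0,0,0,0,-0.5,0,0,0,0,0,-20,-0.5,0,0,0,0,0,-50,-0.5,0,0,0,0,0,-90,-0.5,0,0,0,0,0,-125,-0.5,0,0,0,-30,0,-130,-0.5,0,0,0,-60,0,-130,-0.5,0,0,0,-80,0,-130,-0.5,0,0,0,-100,0,-130,-0.5,0,0,0,-120,0,-130,-0.5,0,0,0,-120,0,-130,-0.5,0,0,0,-120,0,-130,-0.5])

```text
time: 8.5
tool_pos: [0.5164, -0.0791, 0.1898]
ee_rot: [3.141, -0.001, 1.074]
wrist_force: [-0.1, 0.4, -0.9]
width: 0.0706
finger_force: 0.0
```

```bash
python3 - <<'E'
from h import *
o,s,W=wristcloud(); print(o["tool_pos"],o["ee_rot"],o["time"],o["width"])
P=cloud(s,s["T_tool_cam"])
print('wheel',fit(W,[.5725,.0255],.035,.07,.083)); print('pin',fit(W,[.5725,.0255],.012,.083,.1)); print('post',fit(W,[.536,-.042],.02,.1,.125))
m=(np.abs(W[...,2]-.112)<.006)&(np.hypot(W[...,0]-.536,W[...,1]+.042)<.025); print('post tool',P[m].mean(0)*1000,m.sum())
d=np.hypot(W[...,0]-.5725,W[...,1]-.0255); m=(d>.013)&(d<.022)&(W[...,2]>.06); p=W[m]
A=np.c_[p[:,:2]-[.5725,.0255],np.ones(len(p))]; print('plane',np.linalg.lstsq(A,p[:,2],rcond=None)[0])
cv2.imwrite('pics/w3.png',s["color"][...,::-1])
E
```

```text
[ 0.51644202 -0.07913512  0.18977612] [ 3.14094685e+00 -7.31259388e-04  1.07389881e+00] 8.5 0.07063441690273249
wheel (array([0.5722, 0.0258]), 0.0523, np.float64(0.0793), array([0.5723, 0.0259, 0.0792]), 3284)
pin (array([0.5724, 0.0248]), 0.011, np.float64(0.085), array([0.5724, 0.0252, 0.0849]), 158)
post (array([ 0.5355, -0.0418]), 0.0159, np.float64(0.1113), array([ 0.5359, -0.0412,  0.1107]), 368)
post tool [42.23210113 -1.03805998 78.60159444] 348
plane [ 0.00087726 -0.00113196  0.07940474]
```

View pics/w3.png

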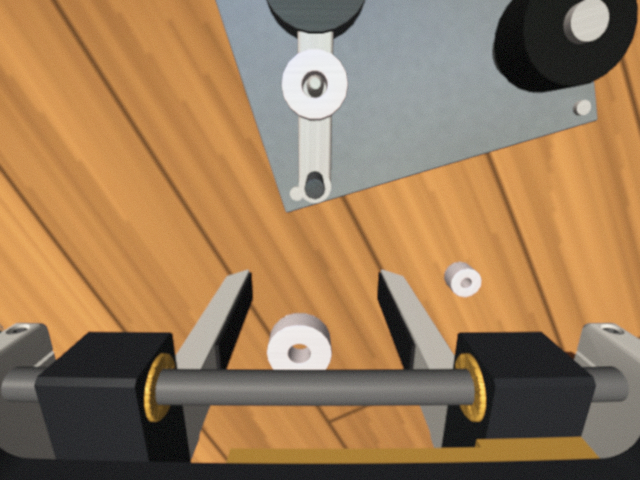

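The wheel sits flat: its top is at 79.3 mm with no tilt, and the pin stands out of its bore at (315,83). The post at (315,184) is at tool (42, -1). Go down over it and grip, with the fingers closing along the push direction.

arm_command(targets=[0,0,0,20,-1,0,-0.5,0,0,0,42,-1,0,-0.5,0,0,0,42,-1,0,-0.5,0,0,0,42,-1,30,-0.5,0,0,0,42,-1,60,-0.5,0,0,0,42,-1,90,-0.5,0,0,0,42,-1,110,-0.5,0,0,0,42,-1,119,-0.5,0,0,0,42,-1,119,-0.5,0,0,0,42,-1,119,0.3,0,0,0,42,-1,119,0.6,0,0,0,42,-1,119,1,0,0,0,42,-1,119,1,0,0,0,42,-1,119,1,0,0,0,42,-1,119,1,0,0,0,42,-1,119,1,0,0,0,42,-1,119,1])

```text
time: 10.25
tool_pos: [0.5361, -0.0423, 0.0705]
ee_rot: [3.139, -0.0, 1.075]
wrist_force: [3.3, -1.8, -1.2]
width: 0.0156
finger_force: 30.0
```

```bash
python3 -c "
import numpy as np
for t in np.arange(.03,.57,.03): print(round(t,2),np.round([-np.degrees(t),165*(1-np.cos(t)),165*np.sin(t)],1))"
```

```text
0.03 [-1.7  0.1  4.9]
0.06 [-3.4  0.3  9.9]
0.09 [-5.2  0.7 14.8]
0.12 [-6.9  1.2 19.8]
0.15 [-8.6  1.9 24.7]
0.18 [-10.3   2.7  29.5]
0.21 [-12.    3.6  34.4]
0.24 [-13.8   4.7  39.2]
0.27 [-15.5   6.   44. ]
0.3 [-17.2   7.4  48.8]
0.33 [-18.9   8.9  53.5]
0.36 [-20.6  10.6  58.1]
0.39 [-22.3  12.4  62.7]
0.42 [-24.1  14.3  67.3]
0.45 [-25.8  16.4  71.8]
0.48 [-27.5  18.6  76.2]
0.51 [-29.2  21.   80.5]
0.54 [-30.9  23.5  84.8]
```

The post is gripped (15.6 mm opening). Swing it along the arc to 0.54 rad.

arm_command(targets=[0,0,-1.7,0.1,4.9,0,1,0,0,-3.4,0.3,9.9,0,1,0,0,-5.2,0.7,14.8,0,1,0,0,-6.9,1.2,19.8,0,1,0,0,-8.6,1.9,24.7,0,1,0,0,-10.3,2.7,29.5,0,1,0,0,-12,3.6,34.4,0,1,0,0,-13.8,4.7,39.2,0,1,0,0,-15.5,6,44,0,1,0,0,-17.2,7.4,48.8,0,1,0,0,-18.9,8.9,53.5,0,1,0,0,-20.6,10.6,58.1,0,1,0,0,-22.3,12.4,62.7,0,1,0,0,-24.1,14.3,67.3,0,1,0,0,-25.8,16.4,71.8,0,1,0,0,-27.5,18.6,76.2,0,1,0,0,-29.2,21,80.5,0,1,0,0,-30.9,23.5,84.8,0,1,0,0,-30.9,23.5,84.8,0,1,0,0,-30.9,23.5,84.8,0,1])

```text
time: 12.25
tool_pos: [0.6179, -0.0627, 0.0704]
ee_rot: [-3.134, 0.001, 1.613]
wrist_force: [-9.2, -3.1, 4.9]
width: 0.0154
finger_force: 30.0
```

```bash
python3 - <<'E'
from h import *
o,s,W=wristcloud(); print({k:np.round(v,4) for k,v in o.items()})
t=snap("top"); V=cloud(t)
hx,hy=.615,.103
r=o["tool_pos"][:2]-[hx,hy]; print('tool r',np.hypot(*r),'theta',np.arctan2(r[1],r[0])+2.067)
c=[hx+.088*np.cos(-2.067+.54),hy+.088*np.sin(-2.067+.54)]; print(c)
f=fit(W,c,.035,.07,.084); print('wheel',f)
if f: q=f[0]-[hx,hy]; print(np.hypot(*q),np.arctan2(q[1],q[0])+2.067)
im=np.hstack([s["color"],t["color"]])[...,::-1]; cv2.imwrite('pics/w4.png',cv2.resize(im,(800,300),interpolation=cv2.INTER_AREA))
E
```

```text
{'time': np.float64(12.25), 'joint_positions': array([-0.1906,  0.3096,  1.38  , -0.0032,  1.4592, -0.2326]), 'qvel': array([ 0.0006, -0.0045,  0.0031, -0.0008, -0.0011,  0.0004]), 'joint_torque': array([ 2.27280e+00, -3.90451e+01, -3.02231e+01,  1.27010e+00,
       -2.24880e+00, -2.34000e-02]), 'tool_pos': array([ 0.6179, -0.0627,  0.0704]), 'ee_rot': array([-3.1339e+00,  1.4000e-03,  1.6132e+00]), 'wrist_force': array([-9.2107, -3.1362,  4.905 ]), 'wrist_torque': array([-0.3761,  1.1208, -0.0042]), 'finger_force': np.float64(30.0056), 'width': np.float64(0.0154)}
tool r 0.16572587858555687 theta 0.5138963361857662
[np.float64(0.618852844780289), np.float64(0.015084383713136612)]
wheel (array([0.6156, 0.0143]), 0.0521, np.float64(0.0794), array([0.6156, 0.0153, 0.0794]), 8346)
0.08870202928907546 0.5029679443313646
```

View pics/w4.png

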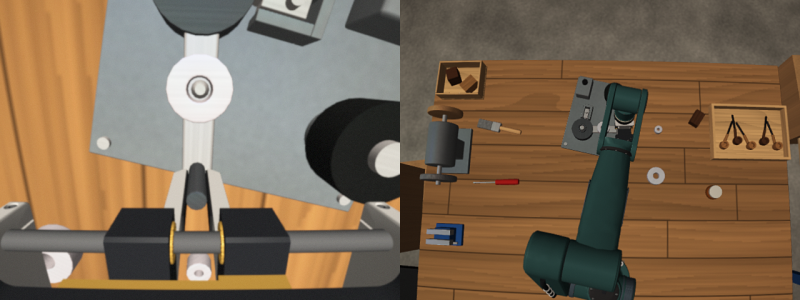

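The wheel is still flat on the pin (top 79.4 mm), the arm is at about 0.51 rad, and the gripper carries about 9.2 N, which fits past-the-click. I'll add about 4 mm for margin.

arm_command(targets=[0,0,-0.7,0,2,0,1,0,0,-1.4,0.1,4,0,1,0,0,-1.4,0.1,4,0,1,0,0,-1.4,0.1,4,0,1,0,0,-1.4,0.1,4,0,1])

```text
time: 12.85
tool_pos: [0.6218, -0.0626, 0.0704]
ee_rot: [-3.134, 0.001, 1.637]
wrist_force: [-9.5, -3.7, 5.1]
width: 0.0156
finger_force: 30.0
```

```bash
python3 - <<'E'
from h import *
o,s,W=wristcloud(); print(o["tool_pos"],o["wrist_force"],o["width"])
f=fit(W,[.618,.0148],.035,.07,.084); q=f[0]-[.615,.103]; print(f,np.arctan2(q[1],q[0])+2.067)
r=o["tool_pos"][:2]-[.615,.103]; th=np.arctan2(r[1],r[0])+2.067; print(th)
if th>.5 and o["wrist_force"][0]<-8 and abs(f[2]-.0795)<.003: print(robot.close_job())
E
```

```text
[ 0.62175542 -0.06258722  0.07042786] [-9.45434068 -3.73938953  5.09155341] 0.015608700725297653
(array([0.6176, 0.0146]), 0.0521, np.float64(0.0794), array([0.6176, 0.0154, 0.0794]), 8344) 0.5256069614091092
0.536977789589888
the job is handed in; nothing more can be done
None
```

The idler is seated flat on the pin and released, and the job is handed in with the gripper on the post holding the arm at about 0.53 rad, past the click, carrying about 9.5 N of spring force; no verdict was returned.

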